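# Fetch the key from its rack and hold the drinks lock box unlocked

### The job

Slide the red-headed key out of the open end of the wooden key rack, push it straight down into the lock on top of the lock box, working it past the sticky pins until its collar sits down on the lid, then turn it a quarter turn clockwise (seen from above). The lock springs back when let go, so finish still gripping the key, with the lock held turned and the key fully home; leave the cup, the jigger and the glasses where they stand.

Things in the scene. Friction and masses are not known exactly. Their poses are not given: they have to be found in the camera images.
- key: Loose key, about 50 g, upright in the rack. Origin: on its long axis (own z, up) at the underside of its steel collar. Collar 18 mm dia., z 0 to 4 mm; neck 7 mm dia. from there up to the head. A half turn about z gives the same key.
- key_head (a point): Middle of the key's red flat head, 33 mm above the key's origin. Head 32 mm wide along the key's x, 8 mm thick along its y (grip it across this), from 18 to 48 mm above the origin.
- key_blade (a point): On the key's axis 27 mm below its origin, where the blade's V point begins. Round shank 5 mm dia. from collar down to 18 mm below the origin; then flat blade, 16 mm wide along the key's x, 5 mm thick along y, down to this point; then a V point (3.6 mm thick) to 35 mm below the origin.
- key_rack: Fixed wooden rack, 88 x 50 x 51 mm (own x, y, z), origin under the slot's middle. Rails at z = 40 mm carry the key's collar; the blade hangs in a 7 mm groove along own x, the head stands along own x. Two steel lips 7 mm above the rails (top z = 51 mm, 9.4 mm slot for the neck) overhang the collar, so the key cannot be lifted in the rack. Slot closed at x = +40 mm.
- rack_mouth (a point): Middle of the rack's open end, at rail height (rack frame x = -40 mm, z = 40 mm). The key leaves here along the rack's own -x and is free to lift once its origin is 15 mm outside.
- lockbox: Fixed steel lock box, grey with a blue lid, 90 x 140 x 70 mm (own x, y, z), origin under its centre. Own -x is its front, where a brass tongue shows. Key slot in the middle of the lid runs along the box's own y: 18 x 7 mm, 2 mm chamfer, inside a steel ring 42 mm outside, 30 mm inside dia., 3 mm high. The lid is 10 mm thick; the blade cannot turn until it is below the lid.
- lock_mouth (a point): Centre of the key slot on the lid's top face, 70 mm above the worktop; with the key fully home its origin is here. Two sticky spring pins 14 mm below resist the blade (some 10 N, up to 18 N in all) and snap in behind it as the collar sits down. Rocking the key a few degrees helps.
- plug (a joint): Turn of the lock's plug: 0 locked (in line with the lid's slot), grows clockwise seen from above, stop at 1.65 rad. It follows the blade with up to 0.2 rad of play. A spring turns it back (about 0.03 Nm at 0, 0.12 Nm at a quarter turn). Its brass tongue sticks out of the box's front at 0 and is inside when turned.
- espresso_cup: White espresso cup with a handle, 62 x 86 x 50 mm, bystander; origin at its underside.
- jigger: Brass double jigger, 41 mm dia., 85 mm high, bystander; origin at its underside.
- tumbler: Clear tumbler, 79 mm dia., 90 mm high, bystander; origin at its underside.
- goblet: Clear stemmed goblet, 69 mm dia., 116 mm high, bystander; origin at its underside.

How it is judged:
By the outcome, as a careful person would: the job done as asked, in the order asked, and still so for the second after the job is handed in, while the arm keeps its last pose, push and grip.
It also fails if it takes over 51 s, if anything falls off the work surface, if the arm or the gripper's body presses on something with over 40 N, if the wrist force passes 120 N, or if a joint passes its speed limit or range.

### The arm

A 7-joint arm with a two-finger parallel gripper is mounted at the origin on a cart in front of the work surface, level with it; the furniture and walls round the work are solid. World frame = base frame: x ahead of the robot, y to its left, z up, the work surface at z = 0. Lengths are in m, angles in rad, forces in N, time in s.
With the tool pointing down it reaches from about 0.35 to 0.9 m from the base axis. Payload 8.1 kg.
Tool frame: the origin (TCP) lies midway between the tips of the shut fingers; the grasp point (between the pads) lies behind it (arm.tcp_to_grasp is the z of the grasp point in the tool frame, in m); z points along the fingers, y is the line along which they close (so a half turn about z gives the same grasp; the last joint's range is limited). The gripper opens to 92 mm and grips with 3 to 60 N. Pads are 19 mm wide; open, the fingers measure 130 mm over their backs; the gripper's body (75 mm by 190 mm) begins 47 mm behind the grasp point.
Start: joints at [-1.369, 0.434, 0.025, 1.573, -0.012, 1.134, -0.075], TCP at [0.188, 0.596, 0.227] pointing down, gripper open.
Joint ranges: [-2.62, 2.62], [-0.44, 2.09], [-1.27, 1.32], [0.08, 2.57], [-1.32, 4.46], [0.12, 2], [-2.74, 2.74]. Speed limits (rad/s): [2.22, 2.22, 3.01, 3.01, 3.14, 3.14, 3.14].

### API

Orientations are given as a rotation vector (axis times angle).
In Python, from cell import readout, vision, arm gives the robot as it stands.
- The arm moves only by the tool carry_out, never from a script. Its argument "increments" is one flat list of numbers, 6 for each row, row after row: the shift along the world's x, y, z in mm, then the turn, a rotation vector about the world's x, y, z in rad. In form: [tx, ty, tz, wx, wy, wz, tx, ty, tz, wx, wy, wz, ...]. A call has 1 to 20 rows; each row shifts and turns the commanded pose from where the row before left it; what a row does not reach is not made up. A row lasts 1/8 s, in which the tool goes at most 62.5 mm and 10.7 degrees, less where a joint would pass 70% of its speed; a pose out of reach is approached as far as the arm can. A call with a gripper value outside its range is refused whole. "grip" is the closure, from 0 (fully open) to 1 (shut), set as the call begins (left out, the last holds). The fingers move at their own pace and stop on an object; "newtons" is the grip in N (left out, the last holds). Time passes only in rows, so rows that do not move let the fingers close. It gives the time, the measured TCP pose, the force, the opening and the grip force at its end, in the units of the state.
- readout.observe(): the state, without advancing time (a new reading comes with each control period).
- vision.get_image(name): name is "side" or "top" or "wrist"; returns the picture (384x512x3 uint8, red, green, blue); there is no depth.
- vision.calibration(name): a dict with "fov_y" (degrees; the focal length in pixels is half the picture's height over the tangent of half this angle, whatever the lens; pixels are square), "cx", "cy" (the principal point, pixels), "pose" (4x4, takes a point from camera to world coordinates). Camera axes: x right, y up, looking along -z (the intrinsics and any distortion apply to the point x, -y, -z); pixel columns grow to the right and rows downward; lengths in m; the calibration is good to about 2 mm. A picture is of the moment at which its call begins: read the wrist's pose just before it. calibration takes no time and is no camera call; for the wrist camera it gives the pose at the moment of the call.
- arm.sign_off(): hands the job in; it is judged then, once.
The state is a dict: "clock": time; "joints": joint angles; "dq": joint speeds; "joint_efforts": joint torques, N m; "position": TCP position; "ee_rot": TCP orientation; "force": force on the tool from outside, world axes, zero at the start; "ft_torque": the same for the moment, N m; "width": opening from 0.0 (shut) to 1.0 (fully open); "gripper_force": force on a finger pad.
Only numpy, scipy, OpenCV 4.12 (cv2) and the standard library are available. Lean on these libraries where they do the work, as an engineer would, in place of code of your own. Each camera call takes 0.05 s, during which the arm holds its last target. There are 200 camera calls.

## Working session

There is one attempt and no reset: what is moved stays moved. The work goes in short steps, Python scripts to look and compute and a tool call to move; the robot and the scene stay as the last step left them, time stands still between calls to the robot, and variables do not carry over. Pictures are saved under pics/ and viewed, at most 10 in all, crops included, and the job is handed in when it is done.

Besides the shell and the picture viewer there is one more tool, called after "Request:" as name(argument=value, ...), one argument or row to a line, values as JSON. carry_out: Moves the arm, as the interface text tells. Its arguments: {"type":"object","properties":{"increments":{"type":"array","items":{"type":"number"}},"grip":{"type":"number"},"newtons":{"type":"number"}},"required":["increments"]}

```bash
ls; mkdir -p pics
python3 - <<'E'
from cell import readout, vision, arm
import cv2,numpy as np
s=readout.observe(); print(s); print(arm.tcp_to_grasp)
for n in("side","top"):
    im=vision.get_image(n); cv2.imwrite(f"pics/{n}0.png",im[:,:,::-1]); c=vision.calibration(n); print(n,c)
print(vision.calibration("wrist"))
a=[cv2.imread(f"pics/{n}0.png") for n in("side","top")]
E
```

```text
pics
{'clock': 0.0, 'joints': array([-1.36863447,  0.43523534,  0.02499552,  1.57407814, -0.01157748,
        1.13398614, -0.07506153]), 'dq': array([-6.21170875e-05, -9.27238736e-04,  4.74180584e-04,  1.76111686e-03,
        1.42032664e-03,  2.41220642e-04, -2.42153026e-04]), 'joint_efforts': array([ 3.66086817e-05, -6.67846227e+01,  9.84453522e-01, -3.14441299e+01,
       -6.07317151e-02,  4.32168797e-02,  1.88557487e-04]), 'position': array([0.1874655 , 0.59570157, 0.22594489]), 'ee_rot': array([-4.76923479e-01, -3.10511343e+00,  2.45210703e-03]), 'force': array([ 0.29717301, -0.53591014, -0.19585676]), 'ft_torque': array([-0.06248474,  0.01544943, -0.0095001 ]), 'gripper_force': 0.0, 'width': 1.0000462051433607}
-0.0188
side {'fov_y': 51.07994613505804, 'cx': 256.82267010955155, 'cy': 190.1066551812239, 'pose': array([[ 0.86328609,  0.33106804, -0.38096073,  0.08284947],
       [-0.50458781,  0.54919272, -0.66616702, -0.85681794],
       [-0.01132575,  0.76732086,  0.64116333,  0.86729769],
       [ 0.        ,  0.        ,  0.        ,  1.        ]])}
top {'fov_y': 48.80659799951508, 'cx': 256.02547409190595, 'cy': 195.07712248604724, 'pose': array([[-0.02284859,  0.98175568, -0.18876897,  0.30667145],
       [-0.99973717, -0.02279247,  0.00246835, -0.03934754],
       [-0.00187919,  0.18877575,  0.98201842,  1.27433152],
       [ 0.        ,  0.        ,  0.        ,  1.        ]])}
{'fov_y': 61.06722599778613, 'cx': 253.04369396736885, 'cy': 185.0159507353131, 'pose': array([[ 3.00476427e-01, -9.19498672e-01, -2.53448433e-01,
         1.19768571e-01],
       [ 9.53789207e-01,  2.89602985e-01,  8.01015535e-02,
         6.17802967e-01],
       [-2.53849254e-04, -2.65805009e-01,  9.64026780e-01,
         3.84575162e-01],
       [ 0.00000000e+00,  0.00000000e+00,  0.00000000e+00,
         1.00000000e+00]])}
```

View pics/side0.png

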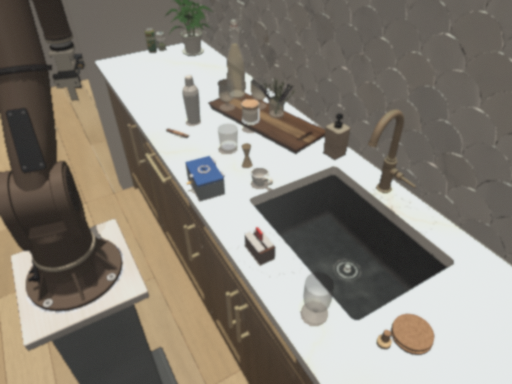

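View pics/top0.png

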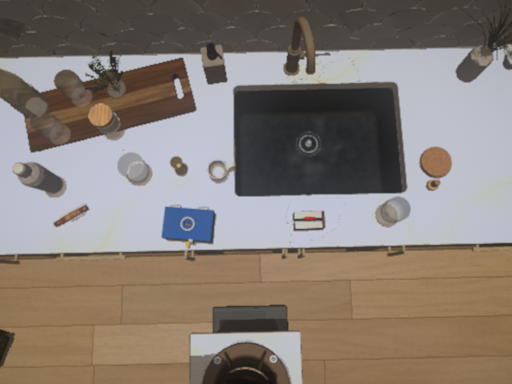

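```bash
cat > h.py <<'E'
import numpy as np,cv2
from cell import readout,vision,arm
def ray(c,u,v):
    f=192/np.tan(np.radians(c["fov_y"]/2)); P=c["pose"]
    d=P[:3,:3]@np.array([(u-c["cx"])/f,-(v-c["cy"])/f,-1]); return P[:3,3],d
def onz(c,u,v,z):
    o,d=ray(c,u,v); return o+d*(z-o[2])/d[2]
def cross(c1,p1,c2,p2):
    o1,d1=ray(c1,*p1);o2,d2=ray(c2,*p2)
    t=np.linalg.lstsq(np.c_[d1,-d2],o2-o1,rcond=None)[0]
    a,b=o1+d1*t[0],o2+d2*t[1]; return (a+b)/2,np.linalg.norm(a-b)
def mask(im,name):
    h=cv2.cvtColor(im,cv2.COLOR_RGB2HSV).astype(int);H,S,V=h[...,0],h[...,1],h[...,2]
    m={"red":((H<8)|(H>172))&(S>140)&(V>80),"blue":(H>100)&(H<125)&(S>120)&(V>50)}[name]
    return m.astype(np.uint8)
def blob(m):
    n,l,s,c=cv2.connectedComponentsWithStats(m);i=1+np.argmax(s[1:,4]);return (l==i).astype(np.uint8),c[i],s[i]
E
python3 - <<'E'
from h import *
np.set_printoptions(precision=4,suppress=True)
C={n:vision.calibration(n) for n in("side","top")}; I={n:cv2.imread(f"pics/{n}0.png")[:,:,::-1].copy() for n in C}
r={}
for n in C:
    m,c,s=blob(mask(I[n],"red")); r[n]=c; print(n,"red",c,s)
    m,c,s=blob(mask(I[n],"blue")); k=cv2.findContours(m,0,2)[0][0]
    R=cv2.minAreaRect(k); print(n,"blue",c,s,R)
    b=cv2.boxPoints(R) if n=="top" else cv2.approxPolyDP(cv2.convexHull(k),6,True)[:,0]
    for p in b: print(onz(C[n],*p,.07))
print("head",cross(C["side"],r["side"],C["top"],r["top"]))
print("ring",onz(C["top"],188,224,.073),onz(C["side"],203,169,.073))
a=cv2.resize(I["top"][190:250,150:340],None,fx=4,fy=4,interpolation=2)
b=cv2.resize(I["side"][140:270,170:290],None,fx=4,fy=4,interpolation=2)[:,:,:]
o=np.zeros((600,800,3),np.uint8);o[:240,:760]=a
cv2.imwrite("pics/a.png",o[:240,:,::-1]);cv2.imwrite("pics/b.png",b[:,:,::-1])
E
```

```text
side red [259.     231.7143] [258 230   3   4   7]
side blue [203.6375 171.3577] [188 158  34  27 411] ((204.10000610351562, 170.30001831054688), (24.033308029174805, 27.828041076660156), 71.56504821777344)
[0.4998 0.2063 0.07  ]
[0.4909 0.0882 0.07  ]
[0.4125 0.0936 0.07  ]
[0.4295 0.2149 0.07  ]
top red [309.8333 218.0333] [305 217  11   3  30]
top blue [187.6512 223.8594] [ 162  207   51   34 1273] ((187.28823852539062, 223.75291442871094), (48.70227813720703, 30.75529670715332), 4.39870548248291)
[0.4224 0.2283 0.07  ]
[0.5106 0.2232 0.07  ]
[0.4965 0.0832 0.07  ]
[0.4086 0.0902 0.07  ]
head (array([ 0.4665, -0.1939,  0.0797]), np.float64(0.0005373225443644953))
ring [0.4581 0.1537 0.073 ] [0.4575 0.1539 0.073 ]
```

View pics/b.png

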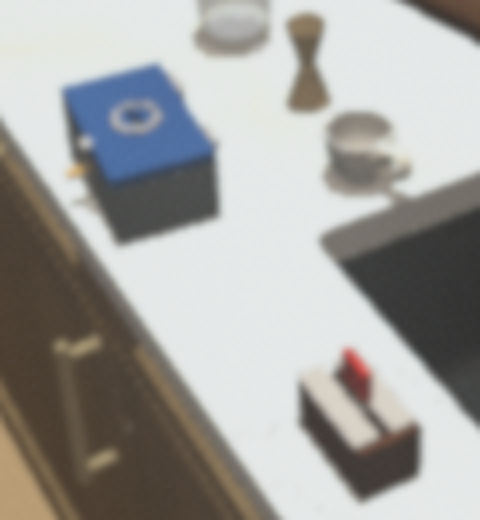

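View pics/a.png

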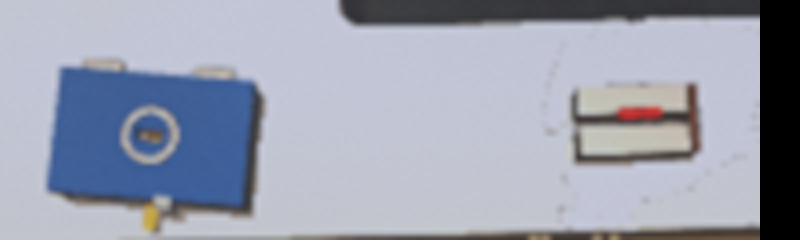

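Side crop: ring near (203,169) full-frame, key head near (259,232). Top: box ring (188,224), red head (310,218), and the rack's left (+y) end looks open. I'm moving over the rack for a close view.

Request:
carry_out(
  increments=[15,-42,0,0,0,-0.07,15,-42,0,0,0,-0.07,15,-42,0,0,0,-0.07,15,-42,0,0,0,-0.07,15,-42,0,0,0,-0.07,15,-42,0,0,0,-0.07,15,-42,0,0,0,-0.07,15,-42,0,0,0,-0.07,15,-42,0,0,0,-0.07,15,-42,0,0,0,-0.07,15,-42,0,0,0,-0.07,15,-42,0,0,0,-0.07,15,-42,0,0,0,-0.07,15,-42,0,0,0,-0.07,15,-42,0,0,0,-0.07,15,-42,0,0,0,-0.07,15,-42,0,0,0,-0.07,15,-42,0,0,0,-0.07,8,-10,0,0,0,0,0,0,0,0,0,0],
  grip=0.3,
  newtons=20,
)

```text
clock: 2.6
position: [0.4655, -0.1699, 0.2264]
ee_rot: [-2.215, -2.227, 0.001]
force: [-0.9, -0.2, -0.4]
width: 0.698
gripper_force: 0.0
```

Run:
```python
from h import *
np.set_printoptions(precision=4,suppress=True)
s=readout.observe();print(s['position'],s['ee_rot'],s['joints'])
c=vision.calibration("wrist");im=vision.get_image("wrist");np.save("w1.npy",im);np.save("w1p.npy",c["pose"])
m,ct,st=blob(mask(im,"red"));print(ct,st,onz(c,*ct,.08))
cv2.imwrite("pics/w1.png",im[:,:,::-1])
```

```text
[ 0.4655 -0.1699  0.2264] [-2.215  -2.2272  0.0013] [-0.375   0.2602  0.7731  1.9248 -0.2093  1.039   0.4939]
[254.4114 194.7886] [252 179   6  32 175] [ 0.4673 -0.1917  0.08  ]
```

View pics/w1.png

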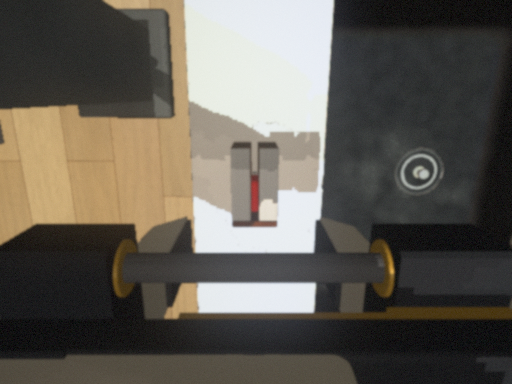

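Wrist view: rack spans (233–278, 142–226), with brown closing wood at the bottom (-y). The slot is open at the top (+y), and the red head is at (254,195). Now the slot direction and the fine head position.

Run:
```python
from h import *
np.set_printoptions(precision=4,suppress=True)
im=np.load("w1.npy");c=vision.calibration("wrist");c["pose"]=np.load("w1p.npy")
m,_,_=blob(mask(im,"red"));
P=[]
for v in range(178,213,1):
    x=np.flatnonzero(m[v])
    if len(x):P.append((x.mean(),v,len(x)))
W=np.array([onz(c,p[0],p[1],.088) for p in P]);print(np.round([p[2] for p in P]))
print("head ends",W[0],W[-1],"angle dx/dy",np.polyfit(W[:,1],W[:,0],1))
g=im.astype(float).mean(2)
L=[]
for v in range(150,215,5):
    d=np.diff(cv2.GaussianBlur(g,(0,0),1)[v]); 
    l=225+np.argmax(np.abs(d[225:240]))+.5; r=270+np.argmax(np.abs(d[270:285]))+.5
    s=246+np.argmin(cv2.GaussianBlur(g,(0,0),1)[v,246:264])
    L.append([*onz(c,l,v,.051)[:2],*onz(c,r,v,.051)[:2]])
L=np.array(L);print(L)
for k in(0,2):print(np.polyfit(L[:,k+1],L[:,k],1))
for v in(141,143,145,221,223,225,227):print(v,onz(c,240,v,.051),onz(c,272,v,.051),g[v,[240,254,270]])
```

```text
[1 2 5 6 6 6 6 6 6 6 6 6 6 6 6 6 6 6 6 6 6 6 6 6 6 6 6 5 5 5 5 3]
head ends [ 0.4658 -0.1737  0.088 ] [ 0.467  -0.2046  0.088 ] angle dx/dy [-0.0046  0.4663]
[[ 0.4424 -0.1524  0.492  -0.1521]
 [ 0.4424 -0.1576  0.4922 -0.1573]
 [ 0.4423 -0.1629  0.4923 -0.1626]
 [ 0.4422 -0.1682  0.4924 -0.1679]
 [ 0.4422 -0.1736  0.4926 -0.1733]
 [ 0.441  -0.179   0.4927 -0.1787]
 [ 0.441  -0.1844  0.4929 -0.1841]
 [ 0.4419 -0.1899  0.493  -0.1896]
 [ 0.4419 -0.1954  0.4921 -0.1952]
 [ 0.4429 -0.201   0.4922 -0.2008]
 [ 0.4428 -0.2067  0.4924 -0.2064]
 [ 0.4417 -0.2124  0.4936 -0.2121]
 [ 0.4416 -0.2181  0.4937 -0.2178]]
[0.0045 0.4428]
[-0.0163  0.4896]
141 [ 0.4523 -0.143   0.051 ] [ 0.4851 -0.1429  0.051 ] [124.6667 155.     131.    ]
143 [ 0.4523 -0.1451  0.051 ] [ 0.4852 -0.1449  0.051 ] [ 71.3333 154.6667  73.6667]
145 [ 0.4523 -0.1472  0.051 ] [ 0.4852 -0.147   0.051 ] [ 62.3333 154.3333  67.6667]
221 [ 0.4518 -0.2308  0.051 ] [ 0.4869 -0.2306  0.051 ] [ 95.3333  80.6667 124.6667]
223 [ 0.4518 -0.2332  0.051 ] [ 0.487 -0.233  0.051] [80.3333 94.3333 97.    ]
225 [ 0.4518 -0.2355  0.051 ] [ 0.487  -0.2353  0.051 ] [ 89.6667 107.3333 104.    ]
227 [ 0.4518 -0.2379  0.051 ] [ 0.4871 -0.2377  0.051 ] [191.6667 200.3333 197.3333]
```

Request:
carry_out(
  increments=[1,-10,-30,0,0,0,0,-9,-30,0,0,0,0,0,-35,0,0,0,0,0,-35,0,0,0,0,0,-25,0,0,0,0,0,-14,0,0,0,0,0,0,0,0,0,0,0,0,0,0,0],
  grip=0.6,
)

```text
clock: 3.65
position: [0.4672, -0.1887, 0.0586]
ee_rot: [2.214, 2.228, 0.001]
force: [-0.4, 0.7, 1.0]
width: 0.399
gripper_force: 0.0
```

Request:
carry_out(
  increments=[0,0,0,0,0,0,0,0,0,0,0,0,0,0,0,0,0,0,0,0,0,0,0,0,0,0,0,0,0,0,0,0,0,0,0,0],
  grip=1,
  newtons=50,
)

```text
clock: 4.4
position: [0.4667, -0.1888, 0.0579]
ee_rot: [2.215, 2.228, 0.0]
force: [-1.0, 0.8, 4.6]
width: 0.084
gripper_force: 50.0
```

Run:
```python
from h import *
np.set_printoptions(precision=4,suppress=True)
s=readout.observe();print(s)
im=vision.get_image("wrist");cv2.imwrite("pics/w2.png",im[:,:,::-1])
```

```text
{'clock': 4.4, 'joints': array([-0.1678,  0.5169,  0.6113,  2.0838, -0.47  ,  0.6772,  0.7623]), 'dq': array([-0.0026,  0.0007,  0.0007, -0.0001,  0.0002,  0.0008,  0.0004]), 'joint_efforts': array([  0.2198, -51.918 ,   8.9516, -18.7589,   0.0184,  -0.2383,
         0.0006]), 'position': array([ 0.4667, -0.1888,  0.0579]), 'ee_rot': array([2.2147, 2.2279, 0.0004]), 'force': array([-0.9899,  0.8372,  4.6489]), 'ft_torque': array([0.0915, 0.2144, 0.0338]), 'gripper_force': 50.001171827316284, 'width': 0.08431676791922775}
```

View pics/w2.png

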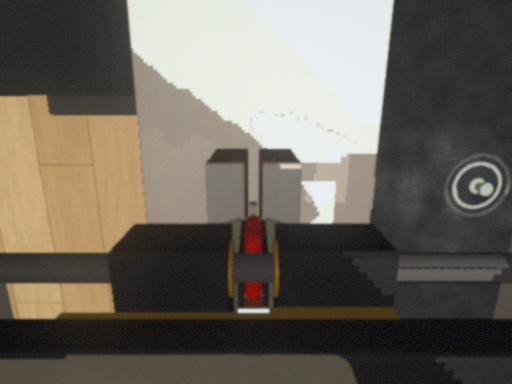

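Wrist view: fingers closed on the red head at (253,255), width 7.8 mm. The open slot lies ahead (+y), so I slide the key out.

Request:
carry_out(
  increments=[0,0,1.2,0,0,0,0,6,0,0,0,0,0,8,0,0,0,0,0,8,0,0,0,0,0,8,0,0,0,0],
)

```text
clock: 5.08
position: [0.4666, -0.158, 0.0589]
ee_rot: [-2.214, -2.228, -0.0]
force: [-0.3, 0.6, -0.6]
width: 0.084
gripper_force: 50.0
```

Request:
carry_out(
  increments=[0,8,0,0,0,0,-0.2,8,0,0,0,0,0,8,0,0,0,0,0,8,0,0,0,0,0,8,0,0,0,0,0,0,0,0,0,0],
)

```text
clock: 5.82
position: [0.4664, -0.118, 0.0589]
ee_rot: [-2.213, -2.229, -0.0]
force: [0.4, 0.2, -0.1]
width: 0.084
gripper_force: 50.0
```

Run:
```python
from h import *
np.set_printoptions(precision=4,suppress=True)
s=readout.observe();print(s['position'],s['force'],s['ft_torque'],s['width'])
im=vision.get_image("wrist");cv2.imwrite("pics/w3.png",im[:,:,::-1])
```

```text
[ 0.4664 -0.118   0.0589] [ 0.3964  0.2252 -0.1223] [-0.0777  0.078   0.0002] 0.0835517759147769
```

View pics/w3.png

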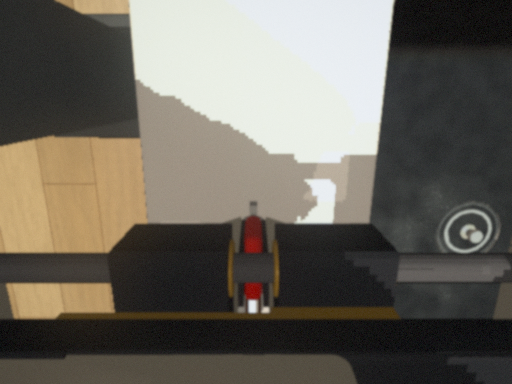

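Wrist view: the rack is no longer under the tool; the key is free, with its tip showing at (253,204). I lift and move to a standoff before the lock, then measure both the lock and the key in hand.

Request:
carry_out(
  increments=[0,0,25,0,0,0,0,0,35,0,0,0,-1,20,35,0,0,0,-1,35,11,0,0,0,-2,40,0,0,0,0,-2,40,0,0,0,0,-2,30,0,0,0,0,0,18,0,0,0,0,0,0,0,0,0,0,0,0,0,0,0,0],
)

```text
clock: 7.12
position: [0.4584, 0.063, 0.165]
ee_rot: [2.216, 2.226, -0.0]
force: [-0.1, -0.3, -0.5]
width: 0.082
gripper_force: 50.0
```

Run:
```python
from h import *
from scipy.spatial.transform import Rotation as Ro
np.set_printoptions(precision=4,suppress=True)
s=readout.observe();print(s['position'],s['ee_rot'],s['force'],s['joints'])
c=vision.calibration("wrist");im=vision.get_image("wrist");np.save("w4.npy",im);np.save("w4p.npy",c["pose"])
cv2.imwrite("pics/w4.png",im[:,:,::-1])
f=192/np.tan(np.radians(c["fov_y"]/2))
def pj(w):
    p=np.linalg.inv(c["pose"])@np.r_[w,1]; return c["cx"]+f*p[0]/-p[2],c["cy"]+f*p[1]/p[2]
o=s['position']+[0,0,-.018]
for n,d in dict(headtop=(0,.016,.048),headlow=(0,.016,.018),collar=(0,.009,0),blade=(0,.008,-.018),bladelow=(0,.008,-.027),tip=(0,0,-.035)).items(): print(n,pj(o+d))
np.set_printoptions(linewidth=200)
print(im[185:235,253])
```

```text
[0.4584 0.063  0.165 ] [ 2.216   2.2264 -0.0003] [-0.145  -0.27   -0.4539] [-0.853   0.282   0.7501  2.0773 -0.2501  0.8709  0.0448]
headtop (np.float64(252.0689983237468), np.float64(231.65997694944838))
headlow (np.float64(252.2367751625519), np.float64(208.16273263545156))
collar (np.float64(252.26587776071372), np.float64(209.21847962399056))
blade (np.float64(252.3257152271766), np.float64(201.06607065854763))
bladelow (np.float64(252.35485702321404), np.float64(196.7666267336845))
tip (np.float64(252.33377783538765), np.float64(204.40665917325975))
[[180 167 151]
 [179 168 152]
 [180 171 153]
 [180 169 152]
 [182 169 152]
 [180 169 150]
 [180 169 153]
 [182 169 152]
 [180 168 153]
 [182 169 153]
 [182 170 153]
 [182 170 152]
 [180 169 152]
 [179 168 151]
 [174 162 146]
 [161 152 137]
 [136 130 116]
 [102  99  90]
 [ 89  85  81]
 [ 91  88  82]
 [104  99  92]
 [116 112 106]
 [124 118 109]
 [123 118 110]
 [128 121 112]
 [123 120 110]
 [124 119 108]
 [125 119 111]
 [112 108 101]
 [101  94  85]
 [ 92  72  68]
 [ 90  53  48]
 [ 96  50  42]
 [ 94  44  38]
 [ 97  43  39]
 [ 99  45  42]
 [ 94  40  39]
 [ 94  42  38]
 [ 92  38  34]
 [ 99  46  41]
 [ 96  38  36]
 [100  43  39]
 [ 93  34  29]
 [ 95  40  34]
 [ 99  47  43]
 [ 99  42  41]
 [ 95  39  35]
 [ 93  35  29]
 [ 93  33  30]
 [ 96  34  35]]
```

View pics/w4.png

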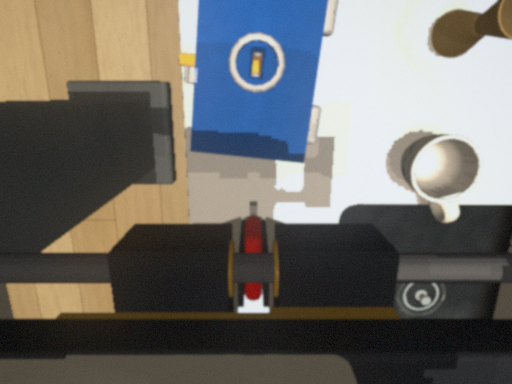

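Wrist view: ring centred near (257,62), brass-coloured slot inside it, box yawed a few degrees. Key tip at (253,203); the key sits about 2.8 mm to -y of the TCP. Measuring the ring and box yaw.

Run:
```python
from h import *
np.set_printoptions(precision=4,suppress=True)
im=np.load("w4.npy");c=vision.calibration("wrist");c["pose"]=np.load("w4p.npy")
b=mask(im,"blue");b[170:]=0
k=max(cv2.findContours(b,cv2.RETR_EXTERNAL,2)[0],key=cv2.contourArea)
fill=cv2.drawContours(np.zeros_like(b),[k],-1,1,-1)
hole=(fill&(1-b));
n,l,st,ce=cv2.connectedComponentsWithStats(hole)
for i in range(1,n):
    if st[i,4]>300:
        print("hole",st[i],ce[i])
        k2=cv2.findContours((l==i).astype(np.uint8),cv2.RETR_EXTERNAL,2)[0][0]
        e=cv2.fitEllipse(k2);print(e,"ring centre",onz(c,*e[0],.0715))
        q=np.array([onz(c,*p[0],.0715)[:2] for p in k2]);print(q.min(0),q.max(0),np.ptp(q,0))
# slot: yellow/dark inside ring
y,x=np.mgrid[0:384,0:512]
h=cv2.cvtColor(im,cv2.COLOR_RGB2HSV).astype(int)
m=((x-257)**2+(y-62)**2<19**2)&(b==0);m,ct,s=blob(m.astype(np.uint8))
k3=cv2.findContours(m,0,2)[0][0];R=cv2.minAreaRect(k3);print("slot",ct,s,R,onz(c,*R[0],.07)); 
Q=np.array([onz(c,*p,.07)[:2] for p in cv2.boxPoints(R)]);print(Q)
# edges
for nm in(0,1):
    E=[]
    for v in range(5,148,3):
        xs=np.flatnonzero(b[v]); 
        if len(xs): E.append(onz(c,xs[0]-.5 if nm==0 else xs[-1]+.5,v,.07)[:2])
    E=np.array(E);p=np.polyfit(E[:,1],E[:,0],1);r=E[:,0]-np.polyval(p,E[:,1]);g=abs(r)<.002;print("edge",np.polyfit(E[g,1],E[g,0],1),np.polyval(p,.154))
r=mask(im,"red");
g=cv2.cvtColor(im,cv2.COLOR_RGB2GRAY)
for v in(205,208,220,225):
    print(v,im[v,244:264].tolist() if v in(208,) else g[v,240:268])
```

```text
hole [ 228   32   58   61 1429] [256.4528  61.7271]
((256.4612731933594, 61.94061279296875), (57.00940704345703, 60.482730865478516), 2.696800470352173) ring centre [0.461  0.1585 0.0715]
[0.4402 0.1375] [0.4818 0.1785] [0.0416 0.0411]
hole [250  50  13  28 308] [256.1429  63.8214]
((256.2259521484375, 64.39737701416016), (12.121034622192383, 32.36615753173828), 4.393723011016846) ring centre [0.4608 0.1568 0.0715]
[0.4563 0.1481] [0.465  0.1666] [0.0087 0.0185]
slot [256.1429  63.8214] [250  50  13  28 308] ((256.08197021484375, 63.598365783691406), (11.67911148071289, 27.251258850097656), 5.194429397583008) [0.4607 0.1575 0.07  ]
[[0.4556 0.1484]
 [0.4573 0.1671]
 [0.4658 0.1664]
 [0.4642 0.1477]]
edge [0.0979 0.4014] 0.41644998979497216
edge [0.1024 0.4891] 0.5049013450745194
205 [170 172 170 169 168 169 169 169 162 140 115 100 101 100  99 104 118 143
 162 172 171 170 172 171 173 174 172 172]
208 [[179, 169, 151], [180, 166, 150], [183, 172, 154], [180, 168, 152], [173, 162, 147], [153, 145, 132], [136, 126, 116], [124, 117, 108], [125, 118, 108], [123, 118, 110], [122, 118, 109], [127, 123, 111], [138, 131, 119], [159, 150, 135], [172, 161, 148], [180, 169, 150], [181, 170, 153], [182, 171, 154], [183, 172, 153], [181, 170, 153]]
220 [90 87 74 69 64 63 65 60 60 60 58 61 59 61 60 61 60 59 62 62 73 70 68 72
 81 90 94 88]
225 [76 60 47 45 47 52 52 54 56 58 58 59 53 55 57 62 58 56 58 59 54 51 46 44
 52 59 75 87]
```

Request:
carry_out(
  increments=[0,20,0,0,0,-0.05,0,20,0,0,0,-0.054,0,5,0,0,0,0,0,0,0,0,0,0,0,0,0,0,0,0],
)

```text
clock: 7.8
position: [0.4584, 0.1081, 0.165]
ee_rot: [2.328, 2.109, -0.0]
force: [0.4, 0.1, 0.8]
width: 0.087
gripper_force: 50.0
```

```bash
cat > m.py <<'E'
from h import *
np.set_printoptions(precision=4,suppress=True)
s=readout.observe();print(s['position'],s['ee_rot'],s['force'])
c=vision.calibration("wrist");im=vision.get_image("wrist");np.save("w5.npy",im);np.save("w5p.npy",c["pose"])
cv2.imwrite("pics/w5.png",im[:,:,::-1])
b=mask(im,"blue");b[200:]=0
k=max(cv2.findContours(b,cv2.RETR_EXTERNAL,2)[0],key=cv2.contourArea)
fill=cv2.drawContours(np.zeros_like(b),[k],-1,1,-1)
n,l,st,ce=cv2.connectedComponentsWithStats(fill&(1-b))
for i in range(1,n):
    if st[i,4]>150:
        k2=cv2.findContours((l==i).astype(np.uint8),cv2.RETR_EXTERNAL,2)[0][0]
        e=cv2.fitEllipse(k2);q=np.array([onz(c,*p[0],.0715)[:2] for p in k2])
        print(st[i],ce[i],e,"->",onz(c,*e[0],.0715),np.ptp(q,0))
for nm in(0,1):
    E=[]
    for v in range(60,195,3):
        xs=np.flatnonzero(b[v]) 
        if len(xs): E.append(onz(c,xs[0]-.5 if nm==0 else xs[-1]+.5,v,.07)[:2])
    E=np.array(E);p=np.polyfit(E[:,1],E[:,0],1);r=E[:,0]-np.polyval(p,E[:,1]);g=abs(r)<.002;print("edge",np.polyfit(E[g,1],E[g,0],1),np.polyval(p,.154))
E
python3 m.py
```

```text
[0.4584 0.1081 0.165 ] [ 2.3283  2.1089 -0.0002] [0.4197 0.0804 0.8326]
[ 222   97   56   57 1265] [249.4126 124.8822] ((249.3545379638672, 125.04237365722656), (54.42073440551758, 55.04373550415039), 170.4999542236328) -> [0.461  0.1583 0.0715] [0.0421 0.0422]
[244 113  12  25 271] [249.2915 124.8376] ((249.23373413085938, 124.33612823486328), (11.768113136291504, 30.244911193847656), 179.13311767578125) -> [0.461  0.1588 0.0715] [0.0096 0.0185]
edge [0.0951 0.402 ] 0.41663332686675825
edge [0.1027 0.489 ] 0.5047667792631725
```

View pics/w5.png

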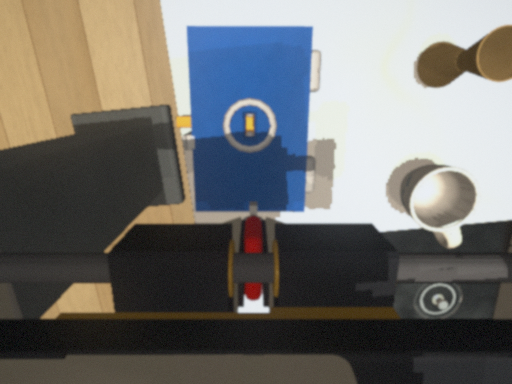

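Wrist view: the slot at (249,125) now runs parallel to the red head at (253,255). Two views agree on the lock at (0.461, 0.158). Moving over it and descending slowly.

Request:
carry_out(
  increments=[2.6,20,0,0,0,0,0,20,-5,0,0,0,0,13,-15,0,0,0,0,0,-15,0,0,0,0,0,-4,0,0,0,0,0,-3,0,0,0,0,0,-3,0,0,0,0,0,-2,0,0,0,0,0,0,0,0,0],
)

```text
clock: 8.98
position: [0.461, 0.1621, 0.118]
ee_rot: [-2.328, -2.11, -0.0]
force: [-0.7, 0.0, 0.0]
width: 0.081
gripper_force: 50.0
```

Run:
```python
from h import *
np.set_printoptions(precision=4,suppress=True)
s=readout.observe();print(s['position'],s['ee_rot'],s['force'],s['ft_torque'])
```

```text
[0.461  0.1621 0.118 ] [-2.3279 -2.1096 -0.0003] [-0.6984  0.0093  0.0003] [-0.058   0.0638  0.0428]
```

Request:
carry_out(
  increments=[0,-0.5,-2,0,0,0,0,-0.5,-2,0,0,0,0,0,-2,0,0,0,0,0,-1.5,0,0,0,0,0,0,0,0,0],
)

```text
clock: 9.6
position: [0.4609, 0.1612, 0.1103]
ee_rot: [2.328, 2.11, -0.0]
force: [-0.3, -0.4, -0.6]
width: 0.081
gripper_force: 50.0
```

```bash
cat > s.py <<'E'
from h import *
np.set_printoptions(precision=4,suppress=True)
s=readout.observe();print(s['clock'],s['position'],s['ee_rot'],s['force'],s['ft_torque'],s['joints'],s['width'])
E
python3 s.py
```

```text
9.6 [0.4609 0.1612 0.1103] [ 2.3277  2.1099 -0.0004] [-0.3039 -0.3868 -0.5558] [-0.0665  0.0795 -0.0268] [-0.9622  0.4129  0.685   2.0775 -0.3721  0.7726 -0.1453] 0.08147078674867068
```

The blade is in the slot without contact forces. Now pushing through the pins with a slight rock.

Request:
carry_out(
  increments=[0,0,-2,0,0,0,1.8,0,-2,0,0.04,0,-1.8,0,-2,0,-0.04,0,-1.8,0,-2,0,-0.04,0,1.8,0,-2,0,0.04,0,0,0,0,0,0,0],
)

```text
clock: 10.35
position: [0.4617, 0.1611, 0.1006]
ee_rot: [2.328, 2.109, 0.001]
force: [0.6, 0.1, 1.3]
width: 0.084
gripper_force: 50.0
```

```bash
python3 s.py
```

```text
10.35 [0.4617 0.1611 0.1006] [2.3277 2.109  0.001 ] [0.618  0.1032 1.2598] [-0.1145 -0.0956  0.0315] [-0.9496  0.4287  0.6721  2.0854 -0.3889  0.7504 -0.1307] 0.0835853430754565
```

Request:
carry_out(
  increments=[-0.5,0,-2,0,0,0,1.5,0,-2,0,0.04,0,-1.5,0,-2,0,-0.04,0,-1.5,0,-2,0,-0.04,0,1.5,0,-2,0,0.04,0,0,0,0,0,0,0],
)

```text
clock: 11.1
position: [0.4607, 0.1609, 0.09]
ee_rot: [2.327, 2.109, -0.0]
force: [1.4, -0.7, -3.8]
width: 0.085
gripper_force: 50.0
```

```bash
python3 s.py
```

```text
11.1 [0.4607 0.1609 0.09  ] [ 2.3274  2.1089 -0.0002] [ 1.3913 -0.7223 -3.8378] [-0.3305 -0.4847  0.0074] [-0.9382  0.4443  0.6582  2.0962 -0.4055  0.7267 -0.1167] 0.08502539009227503
```

Request:
carry_out(
  increments=[0,0,-1.5,0,0,0,0,0,-1.5,0,0,0,0,0,0,0,0,0],
)

```text
clock: 11.48
position: [0.4602, 0.1612, 0.0878]
ee_rot: [-2.327, -2.109, -0.001]
force: [-2.7, -0.9, 9.1]
width: 0.084
gripper_force: 50.0
```

```bash
python3 s.py
```

```text
11.475 [0.4602 0.1612 0.0878] [-2.3274 -2.1095 -0.0007] [-2.6536 -0.9084  9.0545] [-0.3678  0.6012 -0.0262] [-0.9349  0.4472  0.6544  2.0987 -0.4106  0.7219 -0.1122] 0.08421966248066533
```

Request:
carry_out(
  increments=[0.8,0,-0.5,0,0.02,0,-0.8,0,-0.5,0,-0.02,0,-0.6,0,0,0,-0.02,0,0.8,0,0,0,0.02,0,0,0,0,0,0,0],
)

```text
clock: 12.1
position: [0.4609, 0.1613, 0.0877]
ee_rot: [-2.327, -2.109, -0.002]
force: [-6.3, -1.4, 24.9]
width: 0.084
gripper_force: 50.0
```

```bash
python3 s.py
python3 - <<'E'
from h import *
from scipy.ndimage import zoom
im=vision.get_image("side");cv2.imwrite("pics/s6.png",cv2.resize(im[140:210,160:250,::-1],None,fx=6,fy=6,interpolation=2))
E
```

```text
12.1 [0.4609 0.1613 0.0877] [-2.3273 -2.1089 -0.0021] [-6.2778 -1.4177 24.9365] [-0.6051  1.5381 -0.0354] [-0.9332  0.4479  0.6537  2.0977 -0.4122  0.7217 -0.1104] 0.08409567593361134
```

z stays at 0.0877 (the expected home height) under 25 N, more than the pins can hold, so the collar is on the lid. I ease the push and start turning about the key's axis.

Request:
carry_out(
  increments=[-0.4,0,0.7,0,0,0,0.5,-0.1,0,0,0,-0.175,0.45,-0.15,0,0,0,-0.175,0.4,-0.25,0,0,0,-0.175,0.35,-0.3,0,0,0,-0.175,0,0,0,0,0,0],
  grip=1,
  newtons=60,
)

```text
clock: 12.9
position: [0.4631, 0.1601, 0.0878]
ee_rot: [2.911, 1.179, 0.004]
force: [-0.1, -2.6, 9.0]
width: 0.081
gripper_force: 60.0
```

```bash
python3 s.py
```

```text
12.9 [0.4631 0.1601 0.0878] [2.9107 1.1791 0.0036] [-0.1025 -2.6456  8.9732] [-0.6705 -0.023  -0.0164] [-1.0632  0.5081  0.858   2.104  -0.5576  0.7672 -0.6525] 0.08066598364980272
```

Request:
carry_out(
  increments=[0.3,-0.4,0,0,0,-0.175,0.25,-0.45,0,0,0,-0.175,0.15,-0.45,0,0,0,-0.175,0.05,-0.5,0,0,0,-0.175,0,-0.5,0,0,0,-0.175,0,0,0,0,0,0],
)

```text
clock: 13.65
position: [0.4641, 0.1573, 0.0879]
ee_rot: [3.136, -0.166, 0.005]
force: [1.5, -2.9, 9.2]
width: 0.082
gripper_force: 60.0
```

```bash
python3 s.py
```

```text
13.65 [0.4641 0.1573 0.0879] [ 3.1361 -0.1656  0.0049] [ 1.4999 -2.9192  9.2249] [-0.9893 -0.0222  0.0837] [-1.1905  0.6239  1.1047  2.112  -0.7497  0.8689 -1.3113] 0.08249458910946618
```

Request:
carry_out(
  increments=[-0.1,-0.2,-0.1,0,0,-0.08,-0.1,-0.2,-0.1,0,0,-0.08,0,0,0,0,0,0],
)

```text
clock: 14.02
position: [0.464, 0.1567, 0.0878]
ee_rot: [3.114, -0.414, 0.005]
force: [0.9, -3.2, 11.0]
width: 0.085
gripper_force: 60.0
```

```bash
python3 s.py
python3 - <<'E'
from h import *
im=vision.get_image("side")
a=cv2.resize(im[140:210,165:240,::-1],None,fx=5,fy=5,interpolation=2)
im=vision.get_image("top");b=cv2.resize(im[190:260,150:225,::-1],None,fx=5,fy=5,interpolation=2)
cv2.imwrite("pics/s7.png",np.hstack([a,b]))
E
```

```text
14.025 [0.464  0.1567 0.0878] [ 3.1136 -0.4136  0.0052] [ 0.9112 -3.1973 10.9987] [-1.1391  0.0013  0.1937] [-1.208   0.6492  1.1465  2.1139 -0.7835  0.8927 -1.4313] 0.08510072947599591
```

View pics/s7.png

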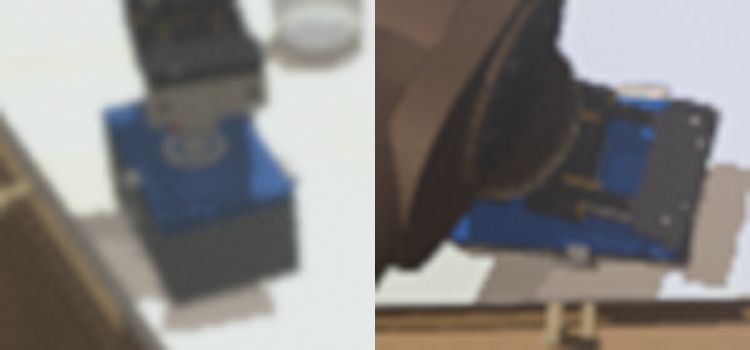

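The tongue is no longer visible at the box front, so the plug has turned. Checking that it holds for half a second.

Request:
carry_out(
  increments=[0,0,-0.1,0,0,-0.02,0,0,0,0,0,0,0,0,0,0,0,0,0,0,0,0,0,0],
)

```text
clock: 14.62
position: [0.464, 0.1566, 0.0879]
ee_rot: [3.11, -0.443, 0.005]
force: [0.7, -4.5, 12.2]
width: 0.081
gripper_force: 60.0
```

```bash
python3 s.py
```

```text
14.625 [0.464  0.1566 0.0879] [ 3.1099 -0.4429  0.0051] [ 0.6819 -4.4541 12.2204] [-1.1883  0.0578  0.1943] [-1.2096  0.652   1.1511  2.1141 -0.7875  0.8955 -1.4456] 0.08078239394209207
```

Stable: turned about 1.76 rad at the tool (covers the play), collar held down with 12 N. Handing in.

```bash
python3 -c "
from cell import arm
print(arm.sign_off())"
```

```text
the job is handed in; nothing more can be done
None
```

The job is handed in after 14.6 s on the robot's clock. The key is home with its collar on the lid and was turned about 100° clockwise at the gripper to take up the lock's play. The tongue no longer shows, and the arm is still gripping at 60 N and pressing down at about 12 N.

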